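# Check a rubber machine mount with the pin tester and log its grade

## Robot

A 7-joint arm with a two-finger parallel gripper is mounted at the origin on the work surface. World frame = base frame: x ahead of the robot, y to its left, z up, the work surface at z = 0. Lengths are in m, angles in rad, forces in N, time in s.
With the tool pointing down it reaches from about 0.4 to 0.85 m from the base axis. Payload 10.4 kg.
Tool frame: the origin (TCP) lies at the very end of the fingers, on their centre line; the grasp point (between the pads) lies 19 mm behind it; z points along the fingers, x is the direction in which the jaws open and shut, and the axes are right-handed (so a half turn about z gives the same grasp; the last joint's range is limited). The gripper opens to 87 mm and grips with 3 to 60 N. Pads are 19 mm wide; open, the fingers measure 117 mm over their backs; the gripper's body (75 mm by 190 mm) begins 51 mm behind the grasp point.
Start: joints at [1.136, 0.332, -0.065, 1.46, 0.022, 1.35, -0.088], TCP at [0.25, -0.573, 0.223] pointing down, gripper open.
Joint ranges: [-2.6, 2.6], [-0.5, 2.12], [-1.47, 1.34], [0.16, 2.42], [-1.27, 4.41], [0.06, 2.06], [-2.6, 2.6]. Speed limits (rad/s): [2.22, 2.22, 2.79, 2.79, 3.14, 3.14, 3.14].

## Interface

Orientations are given as a unit quaternion [x, y, z, w].
In Python, from bench import r gives the robot as it stands. The module is installed in compiled form; this text tells all that it offers.
- The arm moves only by the tool carry_out, never from a script. Its argument "commands" is a list that holds one entry, the list of rows, each a list of 7 numbers: the closure in counts, from 0 (fully open) to 255 (shut), then the shift along the tool's x, y, z in units of 25 mm (1.0 is 25 mm), then the turn, a rotation vector about the tool's x, y, z in units of 5 degrees (1.0 is 5 degrees). A call has 1 to 12 rows; each row is the pose to reach, as a shift and turn from the pose measured when the call began, along the tool's axes at that moment; what a row does not reach only later rows make up. A row lasts 1/8 s, in which the tool goes at most 62.5 mm and 10.7 degrees, less where a joint would pass 70% of its speed; a pose out of reach is approached as far as the arm can. A call with a gripper value outside its range is refused whole. The fingers move at their own pace and stop on an object; "grip_force" is the grip in N (left out, the last holds). Time passes only in rows, so rows that repeat a pose let the fingers close. It gives the time, the measured TCP pose, the force and the opening at its end, in the units of the state.
- r.read_state(): the state, without advancing time (a new reading comes with each control period).
- r.camera(name): name is "scene" or "top"; returns the picture (420x560x3 uint8, blue, green, red); there is no depth.
- r.camera_info(name): a dict with "fx", "fy", "cx", "cy" (pixels), "origin" and "rotation" of the camera in the world. Camera axes: x right, y down, z forward; pixel columns grow to the right and rows downward; lengths in m; the calibration is good to about 2 mm. A picture is of the moment at which its call begins. camera_info takes no time and is no camera call.
- r.close_job(): hands the job in, once; it reports no verdict.
The state is a dict: "time": time; "joint_positions": joint angles; "joint_vel": joint speeds; "joint_torque": joint torques, N m; "ee_pos": TCP position; "eef_rot": TCP orientation; "ft_force": force on the tool from outside, world axes, zero at the start; "torque": the same for the moment, N m; "width": finger opening in m.
Only numpy, scipy, OpenCV 4.12 (cv2) and the standard library are available. Lean on these libraries where they do the work, as an engineer would, in place of code of your own. Each camera call takes 0.05 s, during which the arm holds its last target.

## Task

Take the pin tester out of its stand and press it, upright and centred, straight down on the rubber mount in the blue ring until its steel foot sits flat and you are leaning on it with about 13 N (never more than 20 N), and keep leaning for about a second. Then stand the tester back upright in its stand, read which colour the white collar has been left on, and slide the black marker on the record board into the middle of the same colour. Do not press the tester on the other two mounts, and leave the glass beaker, the jar and the steel die where they are.

Things in the scene. Friction and masses are not known exactly. Their poses are not given: they have to be found in the camera images.
- tester: Pin tester, 114 mm tall, 0.2-0.3 kg, upright in its stand. Origin: centre of its steel foot's underside; z up, x and y square to the grip's faces. Heights above the origin: foot 44 mm across, 0-8 mm; round grey barrel 28 mm across, 8-62 mm, bands red 15.5-22.5, yellow 22.5-29.5, green 29.5-36.5 mm; bare metal square grip 32 x 32 mm, 62-114 mm. Grip it there, clear of the white collar.
- pin (a joint): How far the tester's sprung steel pin (7 mm across) is pushed up into the foot, m: 0 = sticking out 24 mm below the foot, 0.024 = fully in. Spring 0.3 N/mm with 0.6 N preload.
- collar (a joint): White collar on the tester's barrel (36 mm across, 3 mm high), m: 0 = its centre 14 mm above the foot's underside. The pin pushes it up 1:1 and it stays at the highest point reached. 0.0015-0.0085 is on red (soft), to 0.0155 yellow (medium), to 0.0225 green (firm); a good test ends near the middle of a colour. Higher: the pin hit something rigid and the test is spoilt.
- stand: White round tool stand, 84 mm across, fixed to the bench. Origin: centre of its underside; the tester's foot rests 36 mm above it, inside a black lip (54 mm inside width, 6 mm high), the pin hanging in a 24 mm hole.
- flag: Blue painted ring (82 mm across) on the grey mounting plate, round the rubber mount that is due for testing; the other two places, 86 mm apart in a row, have grey rings. Origin: its centre on the plate, 12 mm above the bench.
- mount_a: Rubber mount, one of three alike; any may be in the blue ring. Origin: centre of its steel base's underside. On top, a black rubber ring 56 mm across (gives 4 N/mm) with an orange core 18 mm across, of unknown softness, for the pin. Its top is 50 to 62 mm above the origin (levelling screw, not measured: find it by feel). Up to 8 N comes from the pin before the foot sits on the rubber.
- mount_b: Rubber mount, one of three alike; any may be in the blue ring. Origin: centre of its steel base's underside. On top, a black rubber ring 56 mm across (gives 4 N/mm) with an orange core 18 mm across, of unknown softness, for the pin. Its top is 50 to 62 mm above the origin (levelling screw, not measured: find it by feel). Up to 8 N comes from the pin before the foot sits on the rubber.
- mount_c: Rubber mount, one of three alike; any may be in the blue ring. Origin: centre of its steel base's underside. On top, a black rubber ring 56 mm across (gives 4 N/mm) with an orange core 18 mm across, of unknown softness, for the pin. Its top is 50 to 62 mm above the origin (levelling screw, not measured: find it by feel). Up to 8 N comes from the pin before the foot sits on the rubber.
- board: White record board 220 x 80 x 12 mm fixed to the bench. Origin: centre of its underside; x along its length, away from the blank end. On its top, along its x: blank from -110 to -50 mm, red -50 to -10 mm, yellow -10 to 30 mm, green 30 to 75 mm.
- marker (a joint): Black marker that slides along the board's x, in m, 0 to 0.155 (stiff, about 1.5 N, stays where it is left). Its centre lies at x = -80 mm + joint value on the board's centre line: so red is 0.03 to 0.07, yellow 0.07 to 0.11, green 0.11 to 0.155. Its grip block is 24 mm along x, 18 mm across (y) and 36 mm high, its top 50 mm above the board's underside; a thin black line under it spans the colours.
- beaker: Bystander: empty glass beaker, 76 mm across, 100 mm high. Origin: centre of its underside.
- jar: Bystander: white jar, 52 mm across, 80 mm high. Origin: centre of its underside.
- die: Bystander: steel die ring, 48 mm across, 25 mm high. Origin: centre of its underside.
Not all that is in view belongs to the job. What is meant by the tester is not orange or purple, and is the smaller of those in its own colour.

How it is judged:
On the way:
1. the tester, upright, is pressed with more than 9 N on the mount in the blue ring for half a second (angle between tester's own z axis and vertical below 0.1 rad and ((horizontal distance between mount_a and flag below 0.02 m and contact force between tester and mount_a above 9 N) or (horizontal distance between mount_b and flag below 0.02 m and contact force between tester and mount_b above 9 N) or (horizontal distance between mount_c and flag below 0.02 m and contact force between tester and mount_c above 9 N))), for 0.5 s.
At the end, for the whole second after the job is handed in: The tester stands upright (3 degrees), at rest, seated in its stand (10 mm of centre); its collar is left on a colour, and the marker is on the same colour, at least 4 mm inside its edges (joint 0.034-0.066 red, 0.074-0.106 yellow, 0.114-0.156 green) (horizontal distance between tester and stand below 0.01 m and angle between tester's own z axis and vertical below 0.06 rad and z of tester in the frame of stand between 0.033 and 0.04 m and linear speed of tester below 0.02 m/s and ((value of joint collar between 0.0015 and 0.0085 m and value of joint marker between 0.034 and 0.066 m) or (value of joint collar between 0.0085 and 0.0155 m and value of joint marker between 0.074 and 0.106 m) or (value of joint collar between 0.0155 and 0.0225 m and value of joint marker between 0.114 and 0.156 m))); the robot touches nothing.
It fails at once if the tester presses on a mount with more than 20 N (contact force between tester and mount_a above 20 N or contact force between tester and mount_b above 20 N or contact force between tester and mount_c above 20 N).
It fails at once if the tester presses on a mount outside the blue ring ((horizontal distance between mount_a and flag above 0.04 m and contact force between tester and mount_a above 1 N) or (horizontal distance between mount_b and flag above 0.04 m and contact force between tester and mount_b above 1 N) or (horizontal distance between mount_c and flag above 0.04 m and contact force between tester and mount_c above 1 N)).
It fails at once if the beaker, jar or die is moved more than 30 mm or tipped (distance of any of beaker, jar, die from where it was at the start of the episode above 0.03 m or angle between any of beaker, jar, die's own z axis and vertical above 0.4 rad).
It also fails if it takes over 67 s, if anything falls off the work surface, if the arm or the gripper's body presses on something with over 40 N, if the wrist force passes 120 N, or if a joint passes its speed limit or range.

## Working session

There is one attempt and no reset: what is moved stays moved. The work goes in short steps, Python scripts to look and compute and a tool call to move; the robot and the scene stay as the last step left them, time stands still between calls to the robot, and variables do not carry over. Pictures are saved under pics/ and viewed, and the job is handed in when it is done.

Besides the shell and the picture viewer there is one more tool, called after "Emit:" as name(argument=value, ...), one argument or row to a line, values as JSON. carry_out: Moves the arm, as the interface text tells. Its arguments: {"type":"object","properties":{"commands":{"type":"array"},"grip_force":{"type":"number"}},"required":["commands"]}

```bash
mkdir -p pics; python3 - <<'E'
from bench import r
import cv2,numpy as np
for n in("scene","top"):
    cv2.imwrite(f"pics/{n}0.png",r.camera(n)); i=r.camera_info(n)
    print(n,{k:np.round(v,4).tolist() for k,v in i.items() if not isinstance(v,str)})
print(r.read_state())
E
```

```text
scene {'fx': 382.2338, 'fy': 382.2338, 'cx': 283.8491, 'cy': 208.0039, 'origin': [0.9022, -0.409, 0.6482], 'rotation': [0.8755, 0.3184, -0.1229, -0.342]}
top {'fx': 382.405, 'fy': 382.405, 'cx': 285.3973, 'cy': 207.5626, 'origin': [0.4303, 0.0133, 0.9844], 'rotation': [0.7071, -0.7037, 0.0412, -0.0563]}
{'time': 0.1, 'joint_positions': array([ 1.13636842,  0.33280377, -0.06471254,  1.46082717,  0.02161167,
        1.34991342, -0.08851278]), 'joint_vel': array([-0.00052767, -0.00205029, -0.00068691, -0.00227834,  0.00078401,
        0.00089889, -0.00159399]), 'joint_torque': array([ 6.46110930e-04, -6.24551797e+01,  2.40874017e-02, -3.90722036e+01,
       -6.14901306e-02,  3.66022624e-02,  7.37413620e-05]), 'ee_pos': array([ 0.25004313, -0.57243411,  0.221851  ]), 'eef_rot': array([ 8.36750573e-01, -5.47583861e-01, -5.42124820e-04, -3.16745140e-04]), 'ft_force': array([0.25903423, 0.25233272, 0.34488618]), 'torque': array([-0.01477254,  0.02005406,  0.04454014]), 'width': 0.0868359168281759}
```

View pics/scene0.png

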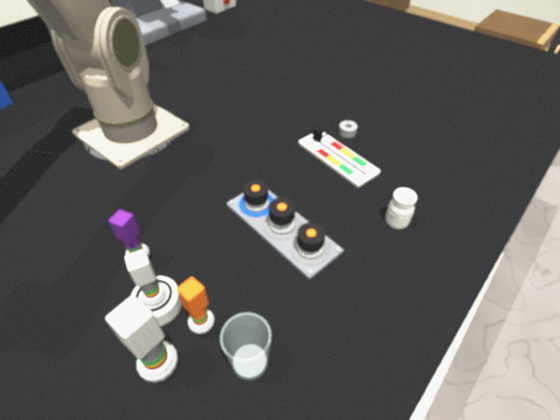

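View pics/top0.png

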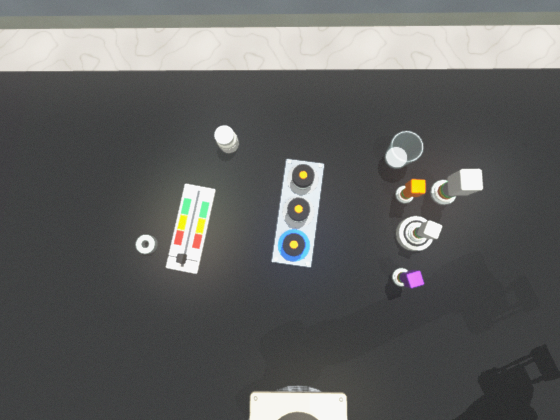

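Candidates for the tester: small white or bare-metal grip at top (432,230) / scene (138,268), in the stand; big white one at top (465,182) / scene (135,325); orange at top (417,187); purple at top (415,280). The description excludes orange and purple, and of the two white ones the smaller is the one in the stand. I'll confirm this in a crop.

```bash
cat > h.py <<'E'
import numpy as np,cv2
from scipy.spatial.transform import Rotation as R
from bench import r
def ray(n,px):
    i=r.camera_info(n); d=np.array([(px[0]-i["cx"])/i["fx"],(px[1]-i["cy"])/i["fy"],1])
    return np.array(i["origin"]),R.from_quat(i["rotation"]).apply(d) if np.size(i["rotation"])==4 else np.array(i["rotation"])@d
def onz(n,px,z):
    o,d=ray(n,px); return o+d*(z-o[2])/d[2]
def proj(n,p):
    i=r.camera_info(n); c=R.from_quat(i["rotation"]).inv().apply(np.array(p)-i["origin"])
    return np.round([i["fx"]*c[0]/c[2]+i["cx"],i["fy"]*c[1]/c[2]+i["cy"]],1)
def cross2(pa,pb):
    o1,d1=ray("scene",pa);o2,d2=ray("top",pb)
    s=np.linalg.lstsq(np.c_[d1,-d2],o2-o1,rcond=None)[0]
    a,b=o1+s[0]*d1,o2+s[1]*d2; return (a+b)/2,np.linalg.norm(a-b)
def blobs(n,im,lo,hi,box,amin=6):
    hsv=cv2.cvtColor(im,cv2.COLOR_BGR2HSV); m=cv2.inRange(hsv,lo,hi)
    mm=np.zeros_like(m); x0,y0,x1,y1=box; mm[y0:y1,x0:x1]=m[y0:y1,x0:x1]
    k,l,s,c=cv2.connectedComponentsWithStats(mm)
    return [(s[j].tolist(),np.round(c[j],1).tolist()) for j in range(1,k) if s[j][4]>=amin]
def crop(im,x0,y0,x1,y1,f,name):
    cv2.imwrite("pics/"+name,cv2.resize(im[y0:y1,x0:x1],None,fx=f,fy=f,interpolation=cv2.INTER_CUBIC))
E
python3 - <<'E'
from h import *
print(proj("top",[0,0,0]),proj("scene",[0,0,0]))
s=cv2.imread("pics/scene0.png");t=cv2.imread("pics/top0.png")
a=cv2.resize(s[200:390,80:290],(630,570),interpolation=cv2.INTER_CUBIC);cv2.imwrite("pics/c1.png",a)
b=cv2.resize(t[150:300,370:500],(520,600),interpolation=cv2.INTER_CUBIC);cv2.imwrite("pics/c2.png",b)
crop(t,130,150,330,290,4,"c3.png")
for lo,hi,nm in(((8,150,120),(25,255,255),"orange"),((100,120,80),(125,255,255),"blue")):
    print(nm,"top",blobs("top",t,lo,hi,(260,150,340,280)),"scene",blobs("scene",s,lo,hi,(220,160,350,280)))
for nm,lo,hi in(("red",(0,150,100),(6,255,255)),("yel",(22,150,100),(35,255,255)),("grn",(45,120,80),(85,255,255))):
    print(nm,blobs("top",t,lo,hi,(150,170,230,280)))
E
```

```text
[298.4 442.3] [131.3 130.7]
orange top [([299, 171, 8, 8, 20], [302.3, 174.4]), ([295, 205, 8, 8, 14], [299.6, 209.3])] scene [([251, 184, 10, 8, 58], [255.2, 187.6]), ([277, 202, 10, 9, 62], [281.5, 206.4]), ([306, 228, 11, 10, 73], [310.9, 232.3])]
blue top [([279, 229, 27, 32, 264], [289.4, 246.1])] scene [([267, 195, 7, 8, 33], [269.9, 198.4]), ([239, 197, 31, 20, 191], [252.0, 209.7])]
red [([175, 231, 8, 13, 77], [178.4, 237.2]), ([193, 235, 8, 13, 75], [196.8, 240.8])]
yel [([178, 215, 9, 15, 92], [182.0, 222.2]), ([196, 219, 9, 14, 91], [200.2, 225.7])]
grn [([182, 199, 9, 15, 91], [185.7, 205.8]), ([200, 202, 9, 15, 90], [203.7, 209.1])]
```

View pics/c1.png

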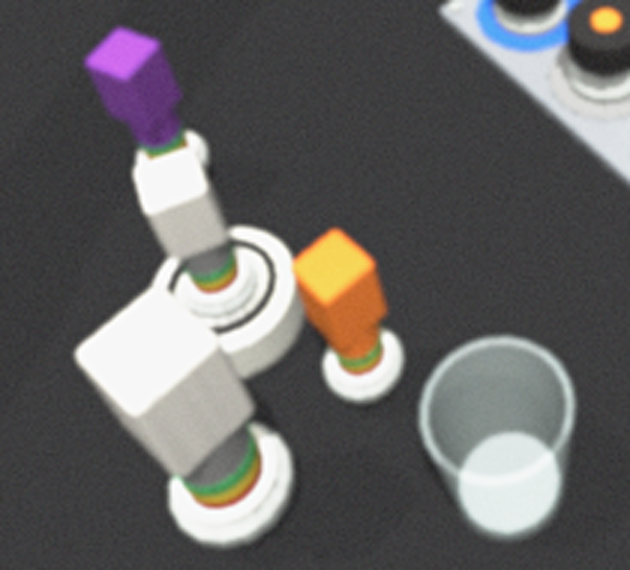

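View pics/c2.png

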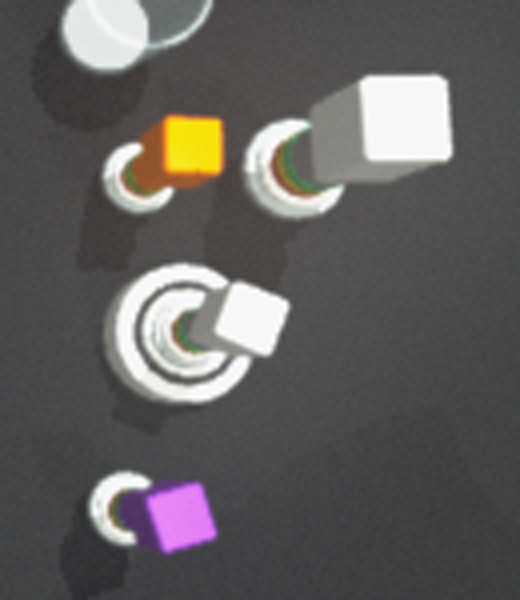

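View pics/c3.png

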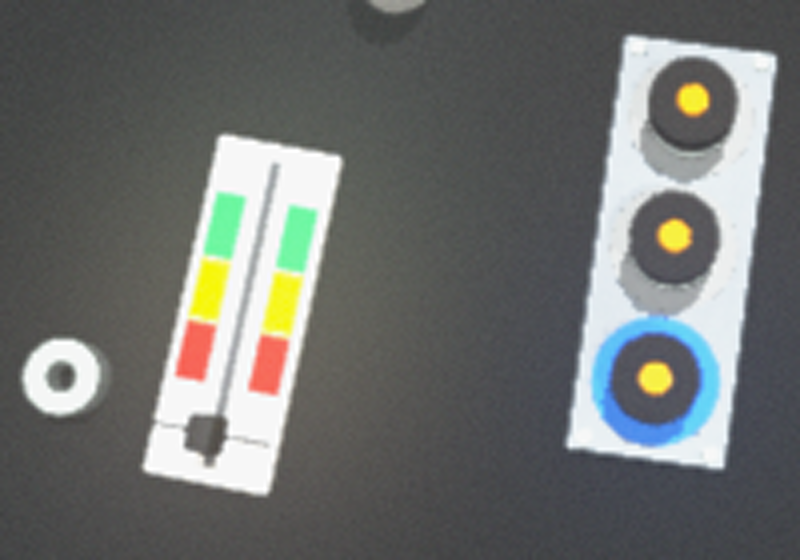

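The crop confirms it: the tester is the small white-gripped one standing in the stand. The other white one is clearly larger and stands on the bench. The blue ring is around the mount at top (293,244). Now the measurements.

```bash
python3 - <<'E'
from h import *
s=cv2.imread("pics/scene0.png");t=cv2.imread("pics/top0.png")
# cores
tb=blobs("top",t,(8,120,120),(35,255,255),(260,150,340,280)); sb=blobs("scene",s,(8,120,120),(35,255,255),(220,160,350,280))
tb=sorted(tb,key=lambda b:-b[1][1]); sb=sorted(sb,key=lambda b:b[1][1])
for a,b in zip(sb,tb): print("core",a[1],b[1],cross2(a[1],b[1]), onz("top",b[1],.068),onz("scene",a[1],.068))
# blue ring extent
hsv=cv2.cvtColor(t,cv2.COLOR_BGR2HSV); m=cv2.inRange(hsv,(95,100,80),(125,255,255)); m[:, :260]=0;m[:,340:]=0
c=cv2.convexHull(cv2.findNonZero(m)); print("ring",cv2.fitEllipse(c),onz("top",cv2.fitEllipse(c)[0],.012))
# grip top face
g=t[:,:,:].min(2); m=((g>225)*255).astype(np.uint8)
for box in[(420,215,448,245)]:
    mm=np.zeros_like(m);mm[box[1]:box[3],box[0]:box[2]]=m[box[1]:box[3],box[0]:box[2]]
    k,l,st,ce=cv2.connectedComponentsWithStats(mm)
    print([(st[j].tolist(),ce[j].round(1)) for j in range(1,k)])
    j=1+np.argmax(st[1:,4]); rect=cv2.minAreaRect(cv2.findNonZero((l==j).astype(np.uint8))); print(rect,cv2.boxPoints(rect).tolist())
    for q in [rect[0],*cv2.boxPoints(rect)]: print(onz("top",q,.150).round(4))
# stand top outline: white disc
print("guess stand centre proj at z=.036/0", [onz("top",(370+186/4,150+333/4),.038)])
# stuff
for n,px in(("red1",(178.4,237.2)),("red2",(196.8,240.8)),("y1",(182,222.2)),("y2",(200.2,225.7)),("g1",(185.7,205.8)),("g2",(203.7,209.1))): print(n,onz("top",px,.012).round(4))
d=((t.max(2)<60)*255).astype(np.uint8); 
crop(t,160,240,215,280,12,"c4.png"); crop(t,395,205,450,260,10,"c5.png")
E
```

```text
core [335.1, 161.4] [293.4, 244.1] (array([0.53755425, 0.05753683, 0.15152251]), np.float64(0.16778012270039147)) [0.46963453 0.01358511 0.068     ] [0.55746908 0.19108145 0.068     ]
core [255.2, 187.5] [298.1, 208.5] (array([ 0.53185911, -0.01503625,  0.12713243]), np.float64(0.04774202287438821)) [0.55544688 0.00251009 0.068     ] [0.4743753  0.00784151 0.068     ]
core [281.5, 206.3] [302.9, 174.5] (array([ 0.60779228, -0.02517778,  0.13465708]), np.float64(0.047912948332980265)) [ 0.6394586  -0.00909347  0.068     ] [0.55394172 0.00201828 0.068     ]
ring ((293.27557373046875, 244.9230194091797), (31.643108367919922, 31.936508178710938), 174.13687133789062) [0.46995893 0.01391265 0.012     ]
[([420, 217, 7, 5, 20], array([422.5, 219.2])), ([424, 221, 18, 17, 205], array([432.6, 229. ])), ([420, 223, 1, 2, 2], array([420. , 223.5])), ([420, 239, 1, 1, 1], array([420., 239.])), ([420, 238, 6, 5, 17], array([422.7, 239.8])), ([425, 239, 7, 6, 23], array([428.6, 242. ]))]
((432.5862121582031, 229.0345001220703), (14.484236717224121, 14.112845420837402), 21.801406860351562) [[423.2413635253906, 232.89657592773438], [428.4827575683594, 219.79312133789062], [441.9310607910156, 225.17242431640625], [436.6896667480469, 238.27587890625]]
[ 0.5003 -0.2881  0.15  ]
[ 0.4918 -0.2677  0.15  ]
[ 0.5204 -0.2802  0.15  ]
[ 0.5088 -0.3087  0.15  ]
[ 0.4803 -0.296   0.15  ]
guess stand centre proj at z=.036/0 [array([ 0.49910435, -0.28888673,  0.038     ])]
red1 [0.488  0.3075 0.012 ]
red2 [0.4791 0.2599 0.012 ]
y1 [0.5266 0.2999 0.012 ]
y2 [0.5178 0.2526 0.012 ]
g1 [0.5692 0.2921 0.012 ]
g2 [0.5607 0.2451 0.012 ]
```

View pics/c4.png

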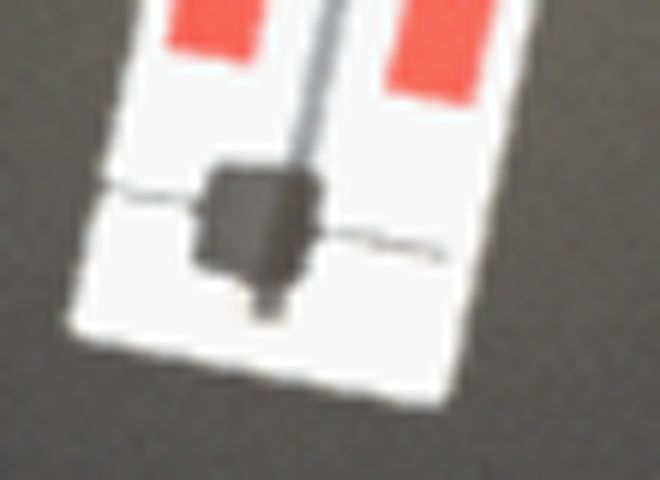

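View pics/c5.png

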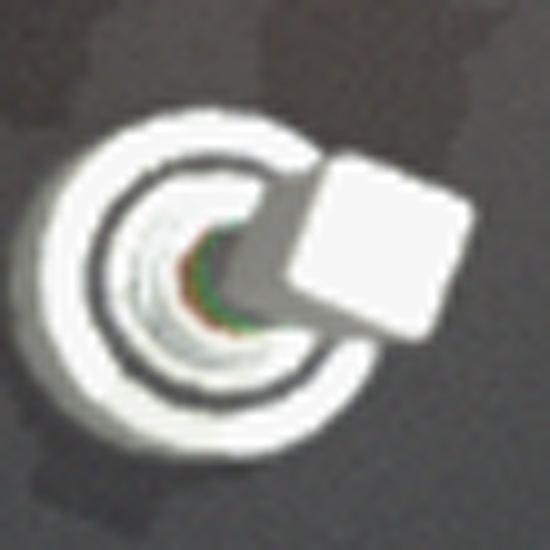

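```bash
python3 - <<'E'
from h import *
s=cv2.imread("pics/scene0.png");t=cv2.imread("pics/top0.png")
print("blue core",cross2((255.2,187.5),(293.4,244.1)),"mid",cross2((281.5,206.3),(298.1,208.5)))
for n,p in(("purple",(124-0,0)),):pass
# top-face centres scene / top (from crops)
f=lambda x,y:(80+x/3-.33,200+y/3-.33); g=lambda x,y:(370+x/4-.4,150+y/4-.4)
print("big",cross2(f(146,352),g(407,118)),"base",onz("top",g(297,168),0))
print("small",cross2(f(173,180),g(252,319)))
print("orange",cross2(f(337,264),g(193,146)),"base",onz("top",g(138,177),0))
print("purple",cross2(f(124,53),g(182,516)),"base",onz("top",g(126,510),0))
print("lip",onz("top",(416.05,232.75),.042),"marker top",onz("top",(181.6,258),.05))
print("die",onz("top",(146,244),.025),"jar",onz("top",(225,134),.08),"beaker base",onz("top",(398,157),0))
print("foot proj check", proj("top",[.5,-.288,.044]),proj("scene",[.5,-.288,.15]),f(173,180))
E
```

```text
blue core (array([0.46958809, 0.01321403, 0.06105667]), np.float64(0.0010155714923387594)) mid (array([0.55484801, 0.00202153, 0.06875929]), np.float64(0.0013984952920515403))
big (array([ 0.60199221, -0.35983699,  0.18993714]), np.float64(0.0011735979092358283)) base [ 0.61020484 -0.37581146  0.        ]
small (array([ 0.50013002, -0.28908657,  0.14630254]), np.float64(0.0008918362353440544))
orange (array([ 0.59843977, -0.26426918,  0.13539506]), np.float64(0.002016909954741744)) base [ 0.60402852 -0.27321843  0.        ]
purple (array([ 0.39361993, -0.25044081,  0.13617166]), np.float64(0.00019493303561626832)) base [ 0.39113885 -0.25798576  0.        ]
lip [ 0.50003334 -0.28656526  0.042     ] marker top [0.43521257 0.28585818 0.05      ]
die [0.46976145 0.38490794 0.025     ] jar [0.73835864 0.18286923 0.08      ] beaker base [ 0.70239534 -0.26083652  0.        ]
foot proj check [416.9 232.7] [136.9 257.9] (137.33666666666664, 259.67)
```

Emit:
carry_out(
  commands=[
    [[0, -0.6, -1.2, -0.7, 0, 0, -2.1], [0, -1.2, -2.5, -0.7, 0, 0, -4.2], [0, -1.8, -3.8, -0.7, 0, 0, -6.3], [0, -2.4, -5.1, -0.7, 0, 0, -8.4], [0, -3.0, -6.4, -0.7, 0, 0, -10.5], [0, -3.6, -7.7, -0.7, 0, 0, -12.6], [0, -4.2, -9.0, -0.7, 0, 0, -14.7], [0, -4.8, -10.3, -0.7, 0, 0, -16.8], [0, -5.4, -11.5, -0.7, 0, 0, -18.9], [0, -5.9, -12.6, -0.7, 0, 0, -21.0], [0, -6.3, -13.4, -0.7, 0, 0, -23.1], [0, -6.41, -13.71, -0.7, 0, 0, -25.2]],
  ],
  grip_force=40,
)

```text
time: 1.6
ee_pos: [0.5008, -0.2867, 0.2392]
eef_rot: [0.866, 0.501, 0.0, -0.001]
ft_force: [-0.5, -0.4, -0.3]
width: 0.0869
```

```bash
cat >> h.py <<'E'
def need(pos,yaw=None):
    """units for a straight move to world pos; jaw yaw deg; tool vertical"""
    s=r.read_state(); q=R.from_quat(s["eef_rot"])
    sh=q.inv().apply(np.array(pos)-s["ee_pos"])/.025
    x=q.as_matrix()[:,0]; cy=np.degrees(np.arctan2(x[1],x[0])); y=cy if yaw is None else yaw
    tgt=R.from_matrix(np.array([[np.cos(np.radians(y)),np.sin(np.radians(y)),0],[np.sin(np.radians(y)),-np.cos(np.radians(y)),0],[0,0,-1]]).T)
    rv=np.degrees((q.inv()*tgt).as_rotvec())/5
    print("t",round(s["time"],2),"pos",s["ee_pos"].round(4),"yaw",cy.round(2),"F",s["ft_force"].round(2),"T",s["torque"].round(2),"w",round(s["width"],4),"j7",s["joint_positions"].round(2))
    print("shift",sh.round(2),"turn",rv.round(2))
E
python3 -c "
from h import *
need([.5,-.2885,.24],67)
cv2.imwrite('pics/t1.png',r.camera('top'))"
```

```text
t 1.6 pos [ 0.5008 -0.2867  0.2392] yaw 60.07 F [-0.55 -0.43 -0.27] T [ 0.02 -0.12  0.04] w 0.0869 j7 [ 0.89  0.26 -0.53  1.54  0.13  1.37  1.39]
shift [-0.08  0.01 -0.03] turn [-0.02 -0.02 -1.39]
```

Emit:
carry_out(
  commands=[
    [[0, -0.08, 0, 0, 0, 0, -1.4], [0, -0.08, 0, 1.5, 0, 0, -1.4], [0, -0.08, 0, 3.0, 0, 0, -1.4], [0, -0.08, 0, 4.3, 0, 0, -1.4], [0, -0.08, 0, 5.2, 0, 0, -1.4], [0, -0.08, 0, 5.2, 0, 0, -1.4]],
  ],
)

```text
time: 2.4
ee_pos: [0.4985, -0.2877, 0.1074]
eef_rot: [0.832, 0.555, -0.001, -0.003]
ft_force: [0.3, 0.3, 1.2]
width: 0.0869
```

```bash
python3 -c "
from h import *
need([.5,-.2885,.108],67)
crop(r.camera('scene'),60,180,320,380,3,'s2.png')"
```

```text
t 2.4 pos [ 0.4985 -0.2877  0.1074] yaw 67.45 F [0.27 0.34 1.24] T [ 0.08 -0.15 -0.02] w 0.0869 j7 [ 0.89  0.37 -0.53  1.7   0.2   1.13  1.47]
shift [-0.01  0.07 -0.03] turn [-0.06 -0.02  0.09]
```

View pics/s2.png

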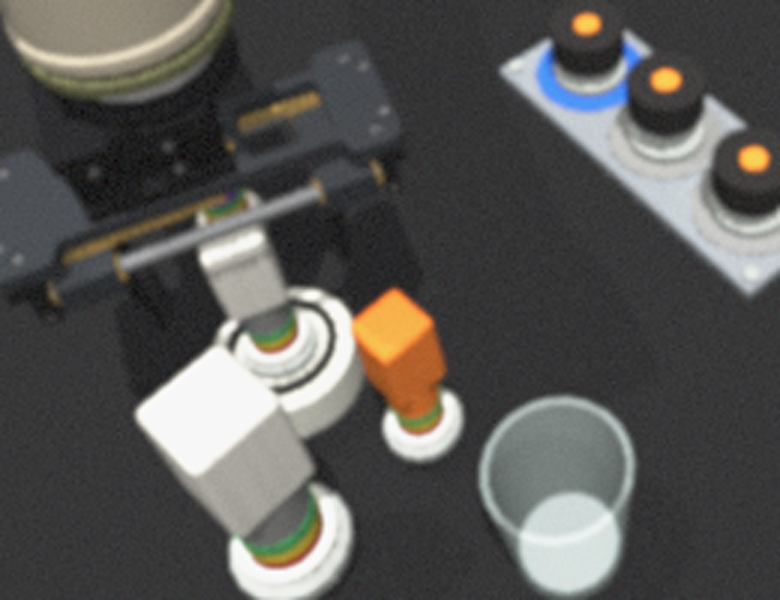

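The open fingers straddle the grip of the stand's tester (grip near (240,270) in the crop), clear of its neighbours. Closing.

Emit:
carry_out(
  commands=[
    [[255, -0.01, 0.07, 0, 0, 0, 0], [255, -0.01, 0.07, 0, 0, 0, 0], [255, -0.01, 0.07, 0, 0, 0, 0], [255, -0.01, 0.07, 0, 0, 0, 0], [255, -0.01, 0.07, 0, 0, 0, 0], [255, -0.01, 0.07, 0, 0, 0, 0]],
  ],
  grip_force=55,
)

```text
time: 3.2
ee_pos: [0.501, -0.2889, 0.1089]
eef_rot: [0.832, 0.555, -0.0, -0.002]
ft_force: [0.3, -1.1, 0.2]
width: 0.0349
```

```bash
python3 -c "
from h import *
need([.5,-.2885,.24],67)"
```

```text
t 3.2 pos [ 0.501  -0.2889  0.1089] yaw 67.48 F [ 0.27 -1.13  0.2 ] T [-0.13 -0.08  0.01] w 0.0349 j7 [ 0.88  0.37 -0.53  1.7   0.2   1.13  1.47]
shift [ 0.01 -0.06 -5.24] turn [-0.03 -0.02  0.1 ]
```

Emit:
carry_out(
  commands=[
    [[255, 0, 0, 0, 0, 0, 0], [255, 0, 0, 0, 0, 0, 0], [255, 0, 0, 0, 0, 0, 0]],
  ],
)

```text
time: 3.58
ee_pos: [0.5008, -0.2889, 0.1088]
eef_rot: [0.832, 0.555, -0.0, -0.002]
ft_force: [-1.7, -0.4, -1.8]
width: 0.0315
```

```bash
python3 -c "
from h import *
need([.5,-.2885,.24],67)"
```

```text
t 3.58 pos [ 0.5008 -0.2889  0.1088] yaw 67.48 F [-1.73 -0.41 -1.76] T [-0.    0.1   0.01] w 0.0315 j7 [ 0.88  0.37 -0.53  1.7   0.2   1.13  1.47]
shift [ 0.01 -0.05 -5.25] turn [-0.04 -0.02  0.1 ]
```

Emit:
carry_out(
  commands=[
    [[255, 0, 0, -1.0, 0, 0, 0], [255, 0, 0, -2.5, 0, 0, 0], [255, 0, 0, -4.0, 0, 0, 0], [255, 0.5, -0.3, -5.2, 0, 0, 0], [255, 2.0, -1.1, -5.2, 0, 0, 0], [255, 3.7, -2.0, -5.2, 0, 0, 0], [255, 5.4, -2.9, -5.2, 0, 0, 0], [255, 7.1, -3.9, -5.2, 0, 0, 0], [255, 8.8, -4.8, -5.2, 0, 0, 0], [255, 10.1, -5.5, -5.2, 0, 0, 0], [255, 10.7, -5.78, -5.2, 0, 0, 0], [255, 10.7, -5.78, -5.2, 0, 0, 0]],
  ],
)

```text
time: 5.08
ee_pos: [0.4702, 0.0135, 0.2397]
eef_rot: [0.831, 0.556, -0.0, -0.002]
ft_force: [-0.2, -0.6, -2.1]
width: 0.0318
```

```bash
python3 -c "
from h import *
need([.4696,.0138,.185],67.5)
crop(r.camera('scene'),200,60,360,280,2.7,'s3.png');crop(r.camera('top'),230,150,390,300,4,'t3.png')"
```

```text
t 5.08 pos [0.4702 0.0135 0.2397] yaw 67.57 F [-0.23 -0.56 -2.1 ] T [ 0.01 -0.15  0.06] w 0.0318 j7 [ 0.66  0.02 -0.78  1.79  0.02  1.34  1.05]
shift [-0.   -0.02  2.19] turn [-0.03 -0.02  0.01]
```

View pics/s3.png

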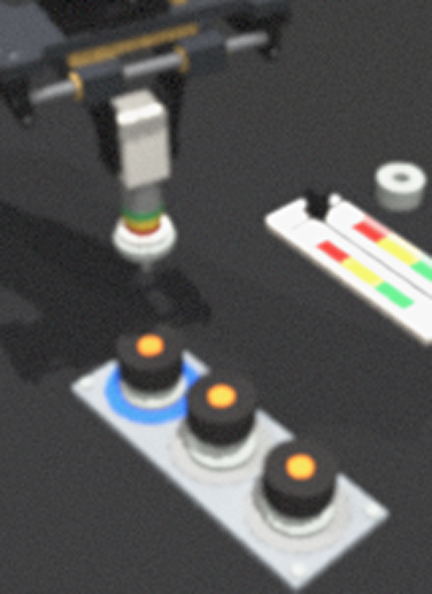

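```bash
python3 -c "
from h import *
print(proj('scene',[.4702,.0135,.143]),proj('scene',[.4702,.0135,.171]),[r.read_state()['ft_force'].round(2) for _ in range(2)])"
```

```text
[253.6 158.7] [252.9 147.8] [array([ 0.2 , -0.84, -3.02]), array([ 0.2 , -0.84, -3.02])]
```

Emit:
carry_out(
  commands=[
    [[255, 0, -0.02, 0.8, 0, 0, 0], [255, 0, -0.02, 1.6, 0, 0, 0], [255, 0, -0.02, 2.3, 0, 0, 0], [255, 0, -0.02, 2.7, 0, 0, 0], [255, 0, -0.02, 2.7, 0, 0, 0]],
  ],
)

```text
time: 5.8
ee_pos: [0.4694, 0.0117, 0.1715]
eef_rot: [0.832, 0.555, -0.001, -0.002]
ft_force: [-0.0, 0.5, -2.5]
width: 0.0316
```

```bash
python3 -c "
from h import *
need([.4696,.0138,.16],67.5)"
```

```text
t 5.8 pos [0.4694 0.0117 0.1715] yaw 67.36 F [-0.02  0.47 -2.52] T [ 0.09 -0.19 -0.04] w 0.0316 j7 [ 0.65  0.09 -0.79  1.89  0.06  1.2   1.01]
shift [ 0.08 -0.02  0.46] turn [-0.05 -0.01 -0.03]
```

Emit:
carry_out(
  commands=[
    [[255, 0.04, -0.01, 0.3, 0, 0, 0], [255, 0.04, -0.01, 0.6, 0, 0, 0], [255, 0.04, -0.01, 0.8, 0, 0, 0], [255, 0.04, -0.01, 0.8, 0, 0, 0]],
  ],
)

```text
time: 6.3
ee_pos: [0.4697, 0.0128, 0.1515]
eef_rot: [0.832, 0.555, -0.001, -0.002]
ft_force: [0.4, 0.1, -0.5]
width: 0.0317
```

```bash
python3 -c "
from h import *
need([.4696,.0138,.14],67.5)
for k in range(3):
  im=r.camera('scene'); s=r.read_state(); print(s['ee_pos'].round(4),s['ft_force'].round(2))
crop(im,200,100,320,240,4,'s4.png')"
```

```text
t 6.3 pos [0.4697 0.0128 0.1515] yaw 67.37 F [ 0.38  0.09 -0.49] T [ 0.08 -0.4  -0.02] w 0.0317 j7 [ 0.64  0.11 -0.79  1.91  0.08  1.16  0.99]
shift [ 0.03 -0.02  0.46] turn [-0.05 -0.02 -0.03]
[0.4697 0.0128 0.1517] [ 0.66 -0.78  0.08]
[0.4697 0.0128 0.1518] [0.83 0.01 0.31]
[0.4697 0.0128 0.1518] [ 1.27 -0.8  -0.04]
```

View pics/s4.png

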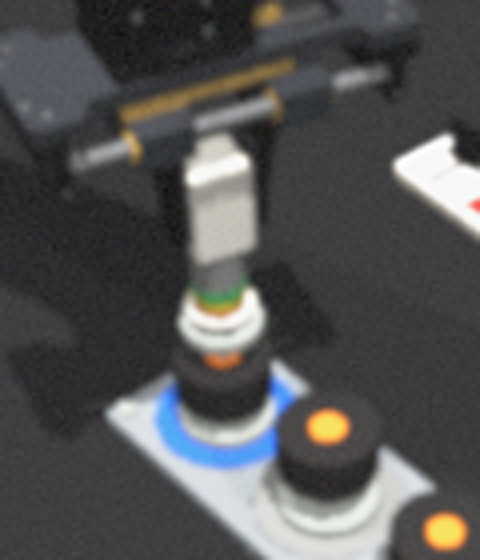

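Emit:
carry_out(
  commands=[
    [[255, 0, 0, 0.1, 0, 0, 0], [255, 0, 0, 0.2, 0, 0, 0], [255, 0, 0, 0.3, 0, 0, 0], [255, 0, 0, 0.3, 0, 0, 0]],
  ],
)

```text
time: 6.95
ee_pos: [0.4697, 0.0128, 0.1442]
eef_rot: [0.832, 0.555, -0.001, -0.002]
ft_force: [0.2, 0.2, 1.1]
width: 0.0319
```

```bash
cat > f.py <<'E'
from h import *
F=[]
for k in range(4):
  im=r.camera('scene'); s=r.read_state(); F.append(s['ft_force'])
print(s['time'],s['ee_pos'].round(4),np.mean(F,0).round(2),np.array(F)[:,2].round(2),s['torque'].round(2))
E
python3 f.py
```

```text
7.15 [0.4697 0.0128 0.1444] [ 0.48 -0.13  1.08] [0.45 1.27 1.14 1.45] [ 0.11 -0.3  -0.  ]
```

Emit:
carry_out(
  commands=[
    [[255, 0, 0, 0.06, 0, 0, 0], [255, 0, 0, 0.12, 0, 0, 0], [255, 0, 0, 0.16, 0, 0, 0], [255, 0, 0, 0.16, 0, 0, 0]],
  ],
)

```text
time: 7.65
ee_pos: [0.4697, 0.0128, 0.1404]
eef_rot: [0.832, 0.555, -0.001, -0.002]
ft_force: [0.7, 0.9, 1.5]
width: 0.0315
```

```bash
python3 f.py
```

```text
7.85 [0.4697 0.0128 0.1405] [0.07 0.11 1.57] [2.08 1.42 1.89 0.9 ] [ 0.01 -0.25  0.01]
```

Emit:
carry_out(
  commands=[
    [[255, 0, 0, 0.04, 0, 0, 0], [255, 0, 0, 0.08, 0, 0, 0], [255, 0, 0, 0.1, 0, 0, 0], [255, 0, 0, 0.1, 0, 0, 0]],
  ],
)

```text
time: 8.35
ee_pos: [0.4697, 0.0128, 0.138]
eef_rot: [0.832, 0.555, -0.0, -0.002]
ft_force: [0.8, -0.2, 2.3]
width: 0.0316
```

```bash
python3 f.py
```

```text
8.55 [0.4697 0.0128 0.138 ] [ 0.72 -0.28  1.95] [2.54 1.76 1.71 1.79] [ 0.06 -0.21  0.01]
```

Emit:
carry_out(
  commands=[
    [[255, 0, 0, 0.04, 0, 0, 0], [255, 0, 0, 0.08, 0, 0, 0], [255, 0, 0, 0.08, 0, 0, 0]],
  ],
)

```text
time: 8.93
ee_pos: [0.4697, 0.0128, 0.1359]
eef_rot: [0.832, 0.555, -0.0, -0.002]
ft_force: [-0.1, -0.7, 2.0]
width: 0.0318
```

```bash
python3 f.py
```

```text
9.125 [0.4697 0.0128 0.136 ] [ 0.13 -0.24  2.42] [2.08 3.55 1.84 2.2 ] [ 0.07 -0.23 -0.03]
```

Emit:
carry_out(
  commands=[
    [[255, 0, 0, 0.03, 0, 0, 0], [255, 0, 0, 0.05, 0, 0, 0], [255, 0, 0, 0.05, 0, 0, 0]],
  ],
)

```text
time: 9.5
ee_pos: [0.4697, 0.0128, 0.1348]
eef_rot: [0.832, 0.555, -0.0, -0.002]
ft_force: [0.2, -0.3, 3.2]
width: 0.0316
```

```bash
python3 f.py
```

```text
9.7 [0.4697 0.0128 0.1348] [ 0.68 -0.1   2.59] [2.49 3.   2.83 2.02] [ 0.03 -0.18  0.01]
```

Emit:
carry_out(
  commands=[
    [[255, 0, 0, 0.03, 0, 0, 0], [255, 0, 0, 0.05, 0, 0, 0], [255, 0, 0, 0.05, 0, 0, 0]],
  ],
)

```text
time: 10.07
ee_pos: [0.4699, 0.0128, 0.1338]
eef_rot: [0.832, 0.555, -0.0, -0.002]
ft_force: [-1.3, -0.3, 6.4]
width: 0.0311
```

```bash
python3 f.py
```

```text
10.275 [0.4698 0.0128 0.1338] [-0.8   0.27  6.55] [6.18 6.12 7.13 6.76] [-0.01  0.09 -0.01]
```

Emit:
carry_out(
  commands=[
    [[255, 0, 0, 0.02, 0, 0, 0], [255, 0, 0, 0.04, 0, 0, 0], [255, 0, 0, 0.04, 0, 0, 0]],
  ],
)

```text
time: 10.65
ee_pos: [0.47, 0.0128, 0.1332]
eef_rot: [0.832, 0.555, -0.0, -0.002]
ft_force: [-2.1, -0.2, 7.3]
width: 0.0318
```

```bash
python3 f.py
```

```text
10.85 [0.4699 0.0128 0.1332] [-2.08  0.11  8.85] [8.17 8.63 9.14 9.47] [-0.11  0.37 -0.01]
```

Emit:
carry_out(
  commands=[
    [[255, 0, 0, 0.03, 0, 0, 0], [255, 0, 0, 0.035, 0, 0, 0], [255, 0, 0, 0.035, 0, 0, 0]],
  ],
)

```text
time: 11.22
ee_pos: [0.47, 0.0128, 0.1328]
eef_rot: [0.832, 0.555, -0.0, -0.002]
ft_force: [-2.3, -0.3, 10.0]
width: 0.0317
```

```bash
python3 f.py; python3 -c "
from h import *
crop(r.camera('scene'),200,100,320,240,4,'s5.png')"
```

```text
11.425 [0.47   0.0128 0.1328] [-2.72 -0.19  9.97] [10.27 10.01  9.54 10.07] [-0.04  0.59  0.02]
```

View pics/s5.png

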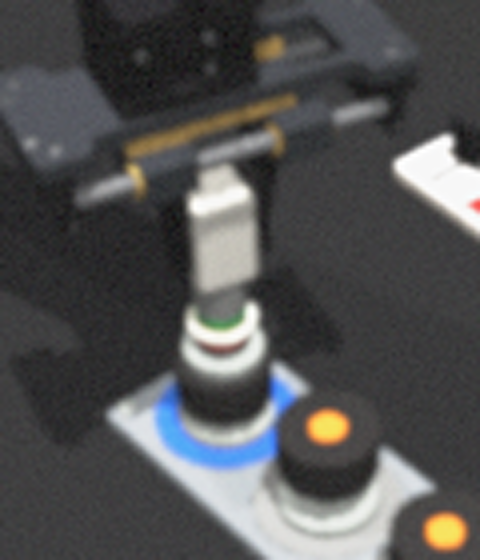

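The foot sits on the rubber with about 12.5 N (10.0 N read plus about 2.5 N of tester weight). The collar has risen onto the middle band, at about (223,325) in the crop. I'll hold for a second, then lift.

Emit:
carry_out(
  commands=[
    [[255, 0, 0, 0.01, 0, 0, 0], [255, 0, 0, 0.01, 0, 0, 0], [255, 0, 0, 0.01, 0, 0, 0], [255, 0, 0, 0.01, 0, 0, 0], [255, 0, 0, 0.01, 0, 0, 0], [255, 0, 0, 0.01, 0, 0, 0], [255, 0, 0, 0.01, 0, 0, 0], [255, 0, 0, 0.01, 0, 0, 0]],
  ],
)

```text
time: 12.48
ee_pos: [0.47, 0.0129, 0.133]
eef_rot: [0.832, 0.555, -0.001, -0.001]
ft_force: [-2.3, -0.7, 9.5]
width: 0.0319
```

```bash
python3 f.py;python3 -c "
from h import *
need([.5,-.2889,.24],67.5)"
```

```text
12.675 [0.47   0.0128 0.133 ] [-2.81 -0.33  9.54] [10.31  9.55  9.1   9.19] [-0.09  0.53  0.01]
t 12.68 pos [0.47   0.0128 0.133 ] yaw 67.36 F [-1.96 -0.79  9.19] T [-0.09  0.53  0.01] w 0.0316 j7 [ 0.63  0.14 -0.79  1.93  0.1   1.12  0.97]
shift [-10.68   5.74  -4.3 ] turn [-0.03 -0.01 -0.03]
```

Emit:
carry_out(
  commands=[
    [[255, 0, 0, -0.5, 0, 0, 0], [255, 0, 0, -1.5, 0, 0, 0], [255, 0, 0, -3.0, 0, 0, 0], [255, 0, 0, -4.3, 0, 0, 0], [255, -1.5, 0.8, -4.3, 0, 0, 0], [255, -3.2, 1.7, -4.3, 0, 0, 0], [255, -5.0, 2.7, -4.3, 0, 0, 0], [255, -6.8, 3.6, -4.3, 0, 0, 0], [255, -8.6, 4.6, -4.3, 0, 0, 0], [255, -10.0, 5.4, -4.3, 0, 0, 0], [255, -10.68, 5.74, -4.3, 0, 0, 0], [255, -10.68, 5.74, -4.3, 0, 0, 0]],
  ],
)

```text
time: 14.18
ee_pos: [0.4995, -0.2894, 0.2394]
eef_rot: [0.833, 0.554, -0.001, -0.002]
ft_force: [-1.1, 0.9, -2.6]
width: 0.0317
```

```bash
python3 -c "
from h import *
need([.5008,-.2889,.115],67.5)
crop(r.camera('scene'),60,120,320,340,3,'s6.png')"
```

```text
t 14.18 pos [ 0.4995 -0.2894  0.2394] yaw 67.28 F [-1.06  0.95 -2.57] T [ 0.14 -0.13 -0.05] w 0.0317 j7 [ 0.9   0.27 -0.55  1.54  0.14  1.38  1.52]
shift [0.03 0.06 4.98] turn [-0.05 -0.02 -0.04]
```

View pics/s6.png

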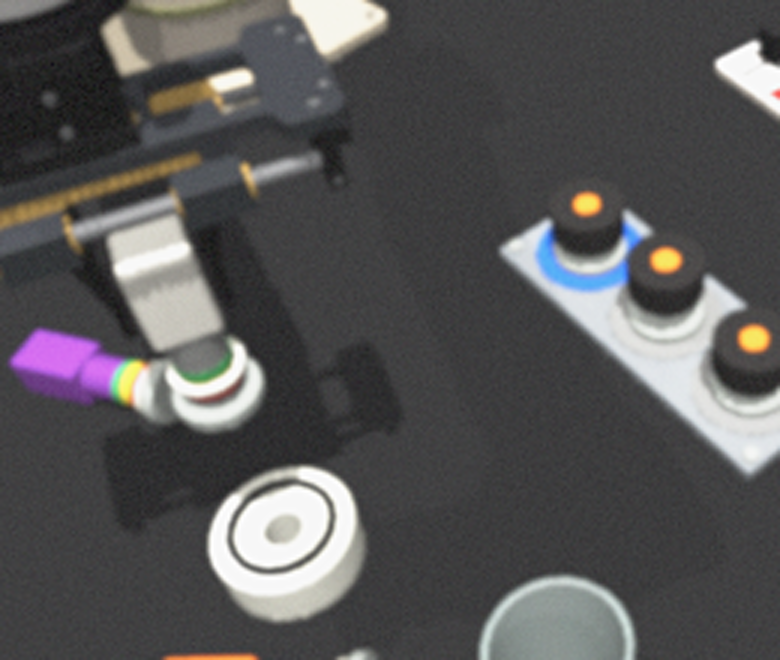

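```bash
python3 -c "
from h import *
cv2.imwrite('pics/s7.png',r.camera('scene'));cv2.imwrite('pics/t7.png',r.camera('top'))"
```

```text
(no output)
```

View pics/s7.png

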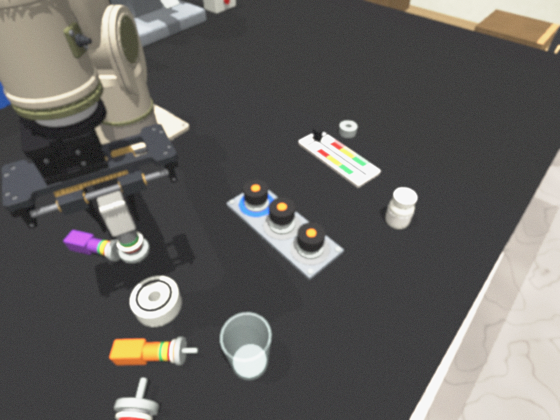

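View pics/t7.png

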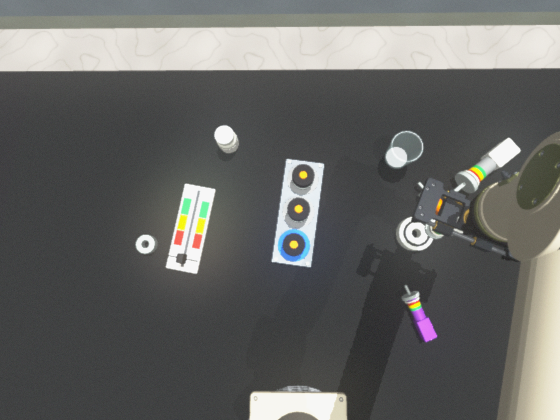

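View pics/t3.png

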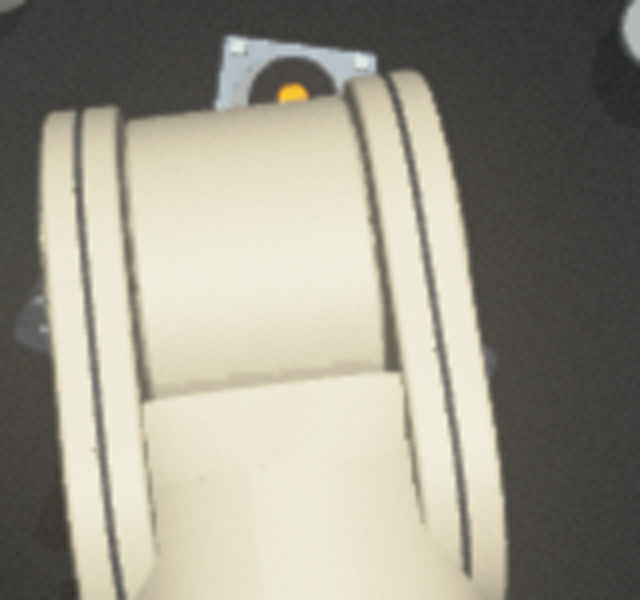

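The three decoys (purple, orange, big white) have toppled. They stood on their own pins, and I can't tell from the pictures whether that was spontaneous. The beaker, jar and die are unmoved, and the stand at top (416,233) is clear. I'm lowering the tester back in.

Emit:
carry_out(
  commands=[
    [[255, 0.03, 0.06, 1.0, 0, 0, 0], [255, 0.03, 0.06, 2.4, 0, 0, 0], [255, 0.03, 0.06, 3.6, 0, 0, 0], [255, 0.03, 0.06, 4.4, 0, 0, 0], [255, 0.03, 0.06, 4.6, 0, 0, 0], [255, 0.03, 0.06, 4.6, 0, 0, 0]],
  ],
)

```text
time: 15.08
ee_pos: [0.5021, -0.2858, 0.1258]
eef_rot: [0.831, 0.556, -0.0, -0.001]
ft_force: [0.2, 0.2, -3.0]
width: 0.0314
```

```bash
python3 f.py; python3 -c "
from h import *
need([.5008,-.2889,.109],67.5)
crop(r.camera('scene'),80,200,240,340,4,'s8.png')"
```

```text
15.275 [ 0.5022 -0.2866  0.1261] [-0.04 -0.32 -2.56] [-3.41 -1.5  -2.95 -2.37] [ 0.06 -0.13 -0.  ]
t 15.28 pos [ 0.5022 -0.2866  0.1261] yaw 67.51 F [-0.44 -0.46 -2.37] T [ 0.06 -0.13 -0.  ] w 0.0319 j7 [ 0.88  0.35 -0.54  1.68  0.19  1.16  1.47]
shift [-0.11 -0.02  0.68] turn [-0.02 -0.01  0.  ]
```

View pics/s8.png

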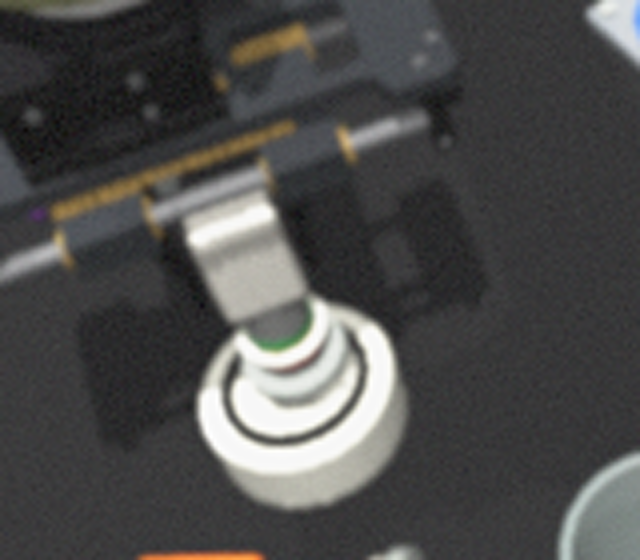

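Emit:
carry_out(
  commands=[
    [[255, -0.11, -0.02, 0.1, 0, 0, 0], [255, -0.11, -0.02, 0.3, 0, 0, 0], [255, -0.11, -0.02, 0.45, 0, 0, 0], [255, -0.11, -0.02, 0.6, 0, 0, 0], [255, -0.11, -0.02, 0.6, 0, 0, 0]],
  ],
)

```text
time: 15.95
ee_pos: [0.5004, -0.2888, 0.1105]
eef_rot: [0.831, 0.556, -0.0, -0.001]
ft_force: [-0.0, -0.8, -1.8]
width: 0.0314
```

```bash
python3 f.py; python3 -c "
from h import *
need([.5008,-.2889,.1085],67.5)"
```

```text
16.15 [ 0.5007 -0.2891  0.1111] [ 0.05 -0.43 -2.23] [-1.87 -2.13 -2.95 -1.96] [ 0.11 -0.13 -0.02]
t 16.15 pos [ 0.5007 -0.2891  0.1111] yaw 67.5 F [-0.27 -0.49 -1.96] T [ 0.11 -0.13 -0.02] w 0.0315 j7 [ 0.88  0.37 -0.53  1.7   0.2   1.13  1.47]
shift [0.01 0.   0.1 ] turn [-0.02 -0.01  0.  ]
```

Emit:
carry_out(
  commands=[
    [[255, 0, 0, 0.05, 0, 0, 0], [255, 0, 0, 0.1, 0, 0, 0], [255, 0, 0, 0.1, 0, 0, 0]],
  ],
)

```text
time: 16.52
ee_pos: [0.5009, -0.2891, 0.1088]
eef_rot: [0.831, 0.556, 0.0, -0.001]
ft_force: [-1.5, 0.4, -0.6]
width: 0.0316
```

```bash
python3 f.py; python3 -c "
from h import *
need([.5008,-.2889,.108],67.5)"
```

```text
16.725 [ 0.5008 -0.2891  0.1087] [-0.15  0.12  0.34] [0.02 0.67 0.64 0.01] [ 0.12 -0.07  0.02]
t 16.73 pos [ 0.5008 -0.2891  0.1087] yaw 67.5 F [-0.76 -0.11  0.01] T [ 0.12 -0.07  0.02] w 0.032 j7 [ 0.88  0.37 -0.53  1.7   0.2   1.13  1.47]
shift [ 0.01 -0.    0.03] turn [-0.02 -0.01  0.  ]
```

Seated: the weight is off the wrist and the height is the same as at the grasp. Releasing, then retreating upward.

Emit:
carry_out(
  commands=[
    [[0, 0, 0, 0, 0, 0, 0], [0, 0, 0, 0, 0, 0, 0], [0, 0, 0, 0, 0, 0, 0], [0, 0, 0, 0, 0, 0, 0], [0, 0, 0, 0, 0, 0, 0], [0, 0, 0, -0.5, 0, 0, 0], [0, 0, 0, -1.5, 0, 0, 0], [0, 0, 0, -3.0, 0, 0, 0], [0, 0, 0, -5.0, 0, 0, 0], [0, 0, 0, -5.0, 0, 0, 0]],
  ],
)

```text
time: 17.98
ee_pos: [0.503, -0.2898, 0.2389]
eef_rot: [0.831, 0.556, 0.002, 0.003]
ft_force: [0.2, -1.1, -0.5]
width: 0.0868
```

```bash
python3 -c "
from h import *
need([.4352,.289,.15],79.3)
im=r.camera('scene');crop(im,120,220,200,330,6,'s9.png')
im=r.camera('top');crop(im,380,190,460,260,7,'t9.png')"
```

```text
t 17.98 pos [ 0.503  -0.2898  0.2389] yaw 67.51 F [ 0.19 -1.09 -0.52] T [ 0.08 -0.13 -0.01] w 0.0868 j7 [ 0.9   0.27 -0.55  1.54  0.14  1.37  1.52]
shift [ 20.36 -11.38   3.48] turn [ 0.07  0.01 -2.36]
```

View pics/s9.png

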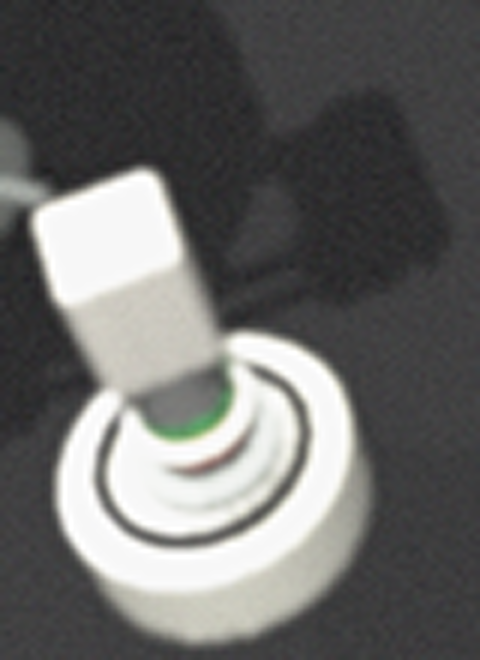

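```bash
python3 - <<'E'
from h import *
im=np.mean([r.camera('scene').astype(float) for _ in range(4)],0)
cv2.imwrite('pics/avg.png',im)
base=np.array([.5008,-.289,.036]); i=r.camera_info('scene'); v=np.array(i['origin'])-base; v[2]=0; v/=np.linalg.norm(v)
P=lambda rad,h: proj('scene',base+rad*v+[0,0,h])
print('top grip corner-centre',proj('scene',base+[0,0,.114]))
print('foot edge',P(.022,.008),P(.022,0))
for n,h in(('red lo',.0155),('r/y',.0225),('y/g',.0295),('g hi',.0365),('grip',.062)): print(n,P(.014,h))
for c in(.005,.012,.019): print(c,'collar inner top',P(.014,.0155+c),'outer top',P(.018,.0155+c),'outer bot',P(.018,.0125+c))
for y in range(280,305): print(y,[tuple(im[y,x].round().astype(int).tolist()) for x in (151,152,153,154)])
E
```

```text
top grip corner-centre [136.7 258.5]
foot edge [157.9 302.3] [159.  304.6]
red lo [155.2 296.8]
r/y [154.2 294.7]
y/g [153.2 292.6]
g hi [152.2 290.5]
grip [148.3 282.6]
0.005 collar inner top [154.5 295.3] outer top [155.3 297. ] outer bot [155.7 297.9]
0.012 collar inner top [153.5 293.2] outer top [154.3 295. ] outer bot [154.7 295.9]
0.019 collar inner top [152.5 291.1] outer top [153.3 292.9] outer bot [153.7 293.8]
280 [(181, 190, 194), (176, 185, 188), (168, 176, 177), (154, 162, 164)]
281 [(160, 168, 168), (150, 157, 159), (136, 142, 142), (116, 120, 123)]
282 [(129, 134, 135), (121, 124, 125), (105, 109, 109), (94, 95, 96)]
283 [(116, 118, 118), (109, 111, 112), (101, 102, 102), (95, 96, 96)]
284 [(114, 117, 117), (112, 114, 114), (106, 108, 107), (104, 106, 106)]
285 [(119, 120, 120), (116, 116, 117), (113, 116, 115), (110, 111, 110)]
286 [(122, 124, 123), (116, 117, 118), (114, 116, 116), (110, 111, 111)]
287 [(119, 120, 121), (116, 119, 119), (116, 118, 118), (114, 119, 115)]
288 [(120, 122, 122), (119, 124, 120), (117, 125, 117), (114, 130, 111)]
289 [(120, 128, 120), (1
[... 557 characters left out ...]
97 [(191, 200, 215), (168, 177, 196), (140, 146, 172), (113, 118, 146)]
298 [(127, 132, 148), (114, 120, 136), (114, 118, 133), (121, 124, 134)]
299 [(168, 172, 172), (164, 169, 169), (166, 172, 171), (180, 186, 184)]
300 [(226, 231, 228), (223, 228, 225), (223, 228, 224), (226, 230, 227)]
301 [(243, 244, 243), (241, 244, 242), (240, 242, 240), (239, 241, 240)]
302 [(244, 245, 244), (243, 245, 244), (240, 243, 241), (238, 241, 239)]
303 [(239, 242, 240), (238, 241, 239), (232, 236, 234), (224, 228, 224)]
304 [(224, 229, 226), (221, 226, 223), (213, 219, 216), (202, 209, 207)][ WARN:0@4.813] global loadsave.cpp:1063 imwrite_ Unsupported depth image for selected encoder is fallbacked to CV_8U.
```

Collar reading: the full green band shows above the collar (rows 289–291.5 at column 153), then the white collar (rows 292–297), then a reddish tint below. Projecting a collar value of 0.012 and correcting by the visible 1.2 px offset gives row 292.0, while green would give 289.9. So the collar is on **yellow**, and the marker should go to joint value 0.09. Next I move over the board.

Emit:
carry_out(
  commands=[
    [[80, 1.0, -0.6, 0, 0, 0, 0], [80, 2.7, -1.5, 0, 0, 0, 0], [80, 4.6, -2.6, 0, 0, 0, -0.4], [80, 6.5, -3.7, 0, 0, 0, -0.8], [80, 8.5, -4.8, 0, 0, 0, -1.2], [80, 10.5, -5.9, 0, 0, 0, -1.6], [80, 12.5, -7.0, 0, 0, 0, -2.0], [80, 14.5, -8.1, 0, 0, 0, -2.36], [80, 16.5, -9.2, 0, 0, 0, -2.36], [80, 18.5, -10.3, 0, 0, 0, -2.36], [80, 20.0, -11.2, 0, 0, 0, -2.36], [80, 20.4, -11.4, 0, 0, 0, -2.36]],
  ],
)

```text
time: 19.77
ee_pos: [0.4306, 0.294, 0.2338]
eef_rot: [0.768, 0.64, -0.0, -0.003]
ft_force: [-0.4, -0.4, -1.5]
width: 0.0599
```

```bash
python3 -c "
from h import *
need([.4350,.2915,.08],79.3)
im=r.camera('scene');crop(im,260,60,400,200,4,'s10.png')"
```

```text
t 19.77 pos [0.4306 0.294  0.2338] yaw 79.57 F [-0.4  -0.4  -1.46] T [ 0.04 -0.09 -0.03] w 0.0599 j7 [ 0.24  0.23 -1.05  1.67  0.2   1.36  0.55]
shift [-0.08  0.22  6.15] turn [-0.05 -0.03  0.05]
```

View pics/s10.png

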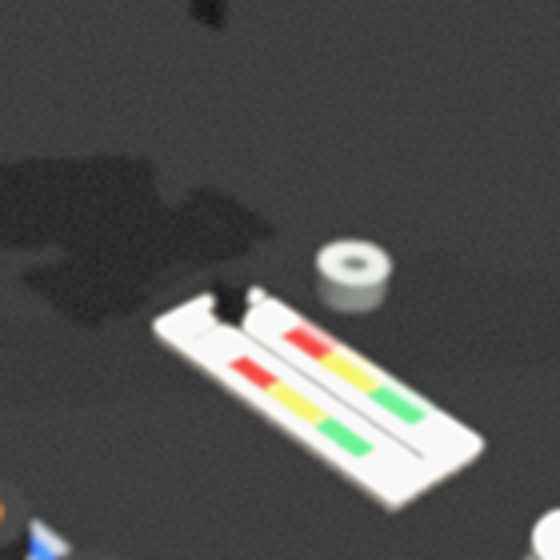

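```bash
python3 -c "
from h import *
print(onz('scene',(317.6,131.6),.05),proj('scene',[.4348,.292,.05]))"
```

```text
[0.44379134 0.27848107 0.05      ] [317.9 127.9]
```

Emit:
carry_out(
  commands=[
    [[80, -0.08, 0.22, 1.0, 0, 0, 0], [80, -0.08, 0.22, 2.8, 0, 0, 0], [80, -0.08, 0.22, 4.6, 0, 0, 0], [80, -0.08, 0.22, 5.8, 0, 0, 0], [80, -0.08, 0.22, 6.1, 0, 0, 0], [80, -0.08, 0.22, 6.1, 0, 0, 0]],
  ],
)

```text
time: 20.58
ee_pos: [0.4359, 0.2906, 0.0816]
eef_rot: [0.769, 0.639, -0.001, -0.002]
ft_force: [0.5, 0.7, 0.2]
width: 0.0598
```

```bash
python3 -c "
from h import *
need([.4345,.292,.024],79.3)
im=r.camera('scene');crop(im,260,60,400,200,4,'s11.png')"
```

```text
t 20.57 pos [0.4359 0.2906 0.0816] yaw 79.46 F [0.55 0.71 0.23] T [ 0.12 -0.1   0.01] w 0.0598 j7 [ 0.15  0.41 -0.97  1.85  0.37  1.08  0.43]
shift [ 0.04 -0.05  2.31] turn [-0.05 -0.03  0.03]
```

View pics/s11.png

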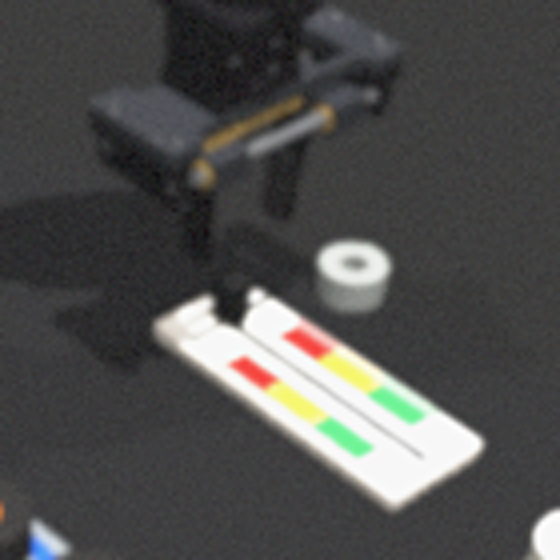

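Emit:
carry_out(
  commands=[
    [[80, 0.03, -0.03, 0.7, 0, 0, 0], [80, 0.03, -0.03, 1.4, 0, 0, 0], [80, 0.03, -0.03, 2.0, 0, 0, 0], [80, 0.03, -0.03, 2.3, 0, 0, 0], [80, 0.03, -0.03, 2.3, 0, 0, 0]],
  ],
)

```text
time: 21.25
ee_pos: [0.435, 0.2921, 0.0242]
eef_rot: [0.769, 0.639, -0.0, -0.003]
ft_force: [-0.0, 0.1, 0.9]
width: 0.0599
```

Emit:
carry_out(
  commands=[
    [[255, 0, 0, 0, 0, 0, 0], [255, 0, 0, 0, 0, 0, 0], [255, 0, 0, 0, 0, 0, 0], [255, 0, 0, 0, 0, 0, 0], [255, 0, 0, 0, 0, 0, 0], [255, 0, 0, 0, 0, 0, 0]],
  ],
  grip_force=15,
)

```text
time: 22.0
ee_pos: [0.4349, 0.2903, 0.024]
eef_rot: [0.769, 0.639, -0.002, -0.002]
ft_force: [-2.9, -7.0, 6.7]
width: 0.0177
```

```bash
python3 -c "
from h import *
need([.5228,.2763,.024],79.3)
im=r.camera('scene');crop(im,260,60,400,200,4,'s12.png')"
```

```text
t 22.0 pos [0.4349 0.2903 0.024 ] yaw 79.44 F [-2.9  -6.97  6.67] T [-1.52  0.38 -0.  ] w 0.0177 j7 [ 0.1   0.49 -0.91  1.89  0.45  0.99  0.37]
shift [ 0.09  3.56 -0.02] turn [-0.06  0.01  0.03]
```

View pics/s12.png

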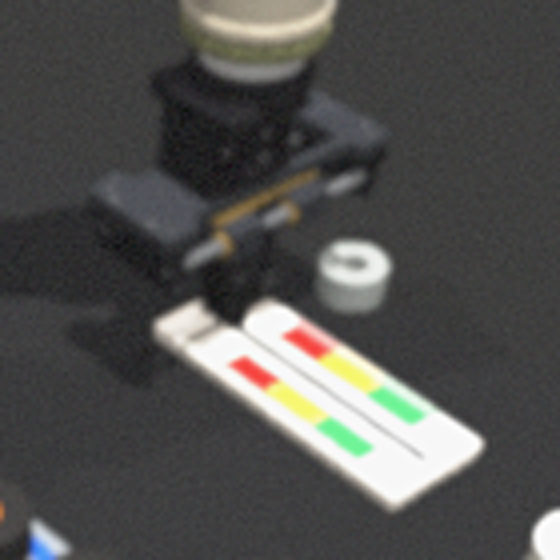

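Emit:
carry_out(
  commands=[
    [[255, 0, 0.4, 0, 0, 0, 0], [255, 0, 0.9, 0, 0, 0, 0], [255, 0, 1.4, 0, 0, 0, 0], [255, 0, 1.9, 0, 0, 0, 0], [255, 0, 2.4, 0, 0, 0, 0], [255, 0, 2.9, 0, 0, 0, 0], [255, 0, 3.3, 0, 0, 0, 0], [255, 0, 3.56, 0, 0, 0, 0], [255, 0, 3.56, 0, 0, 0, 0], [255, 0, 3.56, 0, 0, 0, 0]],
  ],
)

```text
time: 23.3
ee_pos: [0.5243, 0.2737, 0.0241]
eef_rot: [0.77, 0.639, -0.001, -0.001]
ft_force: [0.9, -1.8, 5.8]
width: 0.0178
```

```bash
python3 -c "
from h import *
need([.5228,.2763,.024],79.3)
im=r.camera('scene');crop(im,260,60,400,200,4,'s13.png')"
```

```text
t 23.3 pos [0.5243 0.2737 0.0241] yaw 79.38 F [ 0.91 -1.76  5.83] T [-0.32 -0.35  0.09] w 0.0178 j7 [ 0.1   0.61 -0.84  1.71  0.51  1.06  0.47]
shift [ 0.09 -0.08  0.  ] turn [-0.03  0.    0.02]
```

View pics/s13.png

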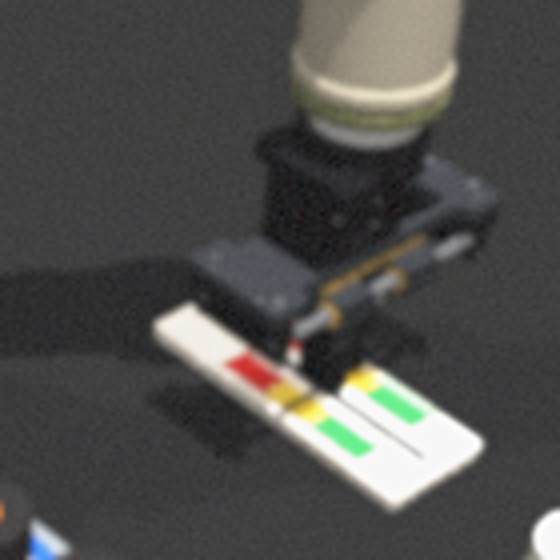

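The marker moved with the fingers. Its line crosses the yellow patch at about (295,402) in the crop. I'll release, rise and check.

Emit:
carry_out(
  commands=[
    [[80, 0, 0, 0, 0, 0, 0], [80, 0, 0, 0, 0, 0, 0], [80, 0, 0, 0, 0, 0, 0], [80, 0, 0, 0, 0, 0, 0], [80, 0, 0, -0.6, 0, 0, 0], [80, 0, 0, -2.0, 0, 0, 0], [80, 0, 0, -4.0, 0, 0, 0], [80, -1, -1.5, -6.0, 0, 0, 0], [80, -2.5, -3.5, -7.0, 0, 0, 0], [80, -4, -5, -7.5, 0, 0, 0], [80, -5.5, -5, -7.5, 0, 0, 0], [80, -7, -5, -7.5, 0, 0, 0]],
  ],
)

```text
time: 24.85
ee_pos: [0.3689, 0.1235, 0.2131]
eef_rot: [0.769, 0.639, -0.001, 0.001]
ft_force: [1.2, -0.0, 0.5]
width: 0.0593
```

```bash
python3 -c "
from h import *
need([.5228,.2763,.024],79.3)
im=r.camera('scene');t=r.camera('top');cv2.imwrite('pics/s14.png',im);cv2.imwrite('pics/t14.png',t)
a=cv2.resize(im[110:200,290:390],(500,450),interpolation=2);b=cv2.resize(t[170:285,160:220],(235,450),interpolation=2)
cv2.imwrite('pics/m14.png',np.hstack([a,b]))
for nm,lo,hi in(('red',(0,150,100),(6,255,255)),('yel',(22,120,100),(35,255,255)),('grn',(45,120,80),(85,255,255))):
    print(nm,blobs('top',t,lo,hi,(150,170,230,280)))"
```

```text
t 24.85 pos [0.3689 0.1235 0.2131] yaw 79.39 F [ 1.25 -0.05  0.52] T [ 0.05 -0.16 -0.01] w 0.0593 j7 [ 0.62 -0.23 -0.91  2.   -0.19  1.29  1.16]
shift [7.15 4.92 7.55] turn [0.01 0.02 0.02]
red [([174, 230, 10, 15, 92], [178.6, 237.1]), ([193, 234, 9, 14, 92], [196.9, 240.5])]
yel [([177, 214, 10, 16, 99], [181.6, 222.0]), ([196, 218, 10, 16, 114], [200.2, 225.2])]
grn [([181, 198, 10, 16, 109], [185.6, 205.7]), ([199, 202, 10, 16, 106], [203.7, 209.3])]
```

View pics/m14.png

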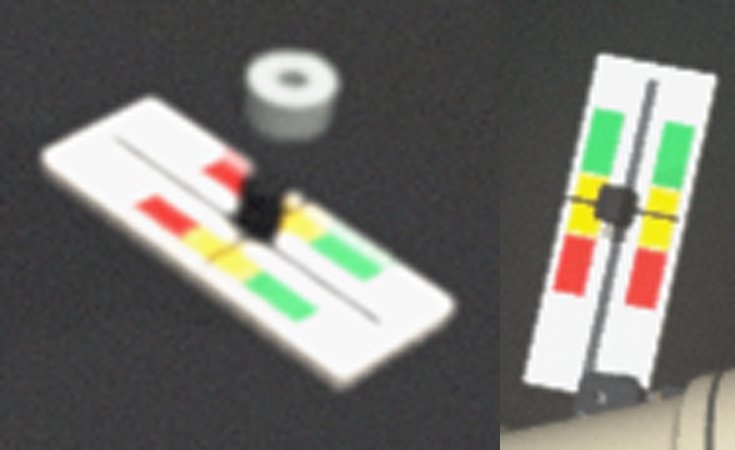

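View pics/s14.png

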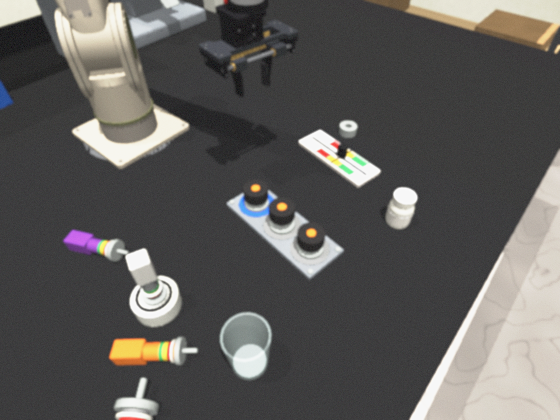

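View pics/t14.png

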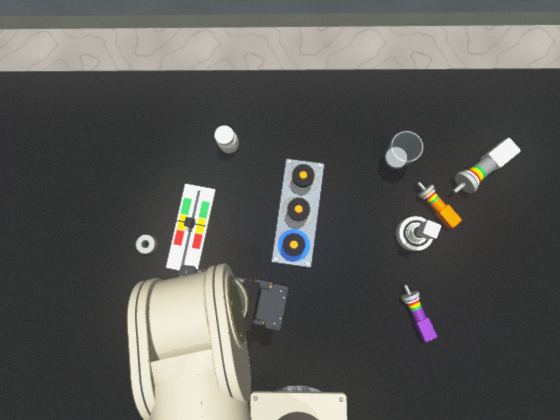

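```bash
python3 -c "
from h import *
a=cv2.resize(r.camera('scene')[240:330,120:190],(490,600),interpolation=2);b=cv2.resize(r.camera('top')[215:250,395:425],(300,600),interpolation=2)
cv2.imwrite('pics/m15.png',np.hstack([a,b]))"
```

```text
(no output)
```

View pics/m15.png

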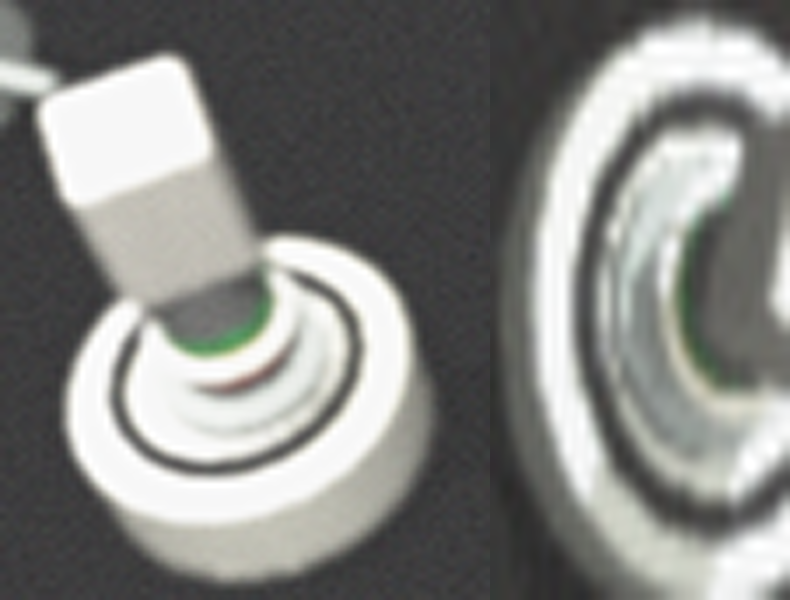

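The tester stands upright in its stand. Both views show the green band whole above the collar with a faint yellow rim, and red below it, so yellow stands. Handing in.

```bash
python3 -c "
from bench import r
r.close_job()"
```

```text
the job is handed in; nothing more can be done
```

The job is handed in: I pressed the tester on the mount in the blue ring, put it back in its stand, and set the marker to the middle of yellow.

- **Press:** the wrist read about 9.5–10 N, plus about 2.5 N of tester weight, so roughly 12–12.5 N on the mount. It was held for well over a second, upright, and no reading came near 20 N.
- **Stand:** the tester seated at the same height it was picked up from. The last pictures show it upright inside the lip.
- **Collar:** I read it as yellow. The full green band shows above it with a faint yellow rim, and red shows below. Its projected image row and the slope of the press force both point to a value near 0.011–0.012. A rougher estimate, from the force just before the foot touched, gave about 0.015, close to the yellow/green edge; I trusted the picture over it.
- **Marker:** its line lies mid-yellow in both camera views. The gripper ended in the air, clear of everything.
- **Bystanders:** the beaker, jar and die are where they were.
- **Decoys fell over:** the purple, orange and large white testers toppled some time after the first grasp. I saw no cause and felt no contact; they stood only on their pins. They are lying on the bench and not touching the stand.

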